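# Show a test plate's frosted label to the sample camera

## Robot

A 6-joint arm with a two-finger parallel gripper is mounted at the origin on the work surface. World frame = base frame: x ahead of the robot, y to its left, z up, the work surface at z = 0. Lengths are in m, angles in rad, forces in N, time in s.
With the tool pointing down it reaches from about 0.35 to 0.775 m from the base axis. Payload 7.3 kg.
Tool frame: the origin (TCP) lies where the fingers leave the gripper's body, on its centre line; the fingertips stand 66 mm ahead of it and the grasp point (between the pads) lies 47 mm ahead of it (robot.tips_ahead is the distance from the TCP to the fingertips, in m); z points along the fingers, y is the line along which they close (so a half turn about z gives the same grasp; the last joint's range is limited). The gripper opens to 92 mm and grips with 3 to 60 N. Pads are 19 mm wide; open, the fingers measure 130 mm over their backs; the gripper's body (75 mm by 190 mm) begins 47 mm behind the grasp point.
Start: joints at [1.164, 0.342, 1.524, -0, 1.275, -0.146], TCP at [0.135, 0.507, 0.292] pointing down, gripper open.
Joint ranges: [-2.53, 2.53], [-0.77, 2.02], [0.04, 2.7], [-1, 4.14], [0.28, 2.66], [-3.11, 3.11]. Speed limits (rad/s): [2.57, 2.57, 3.14, 3.14, 3.14, 3.14].

## Interface

Orientations are given as [roll, pitch, yaw] about the fixed x, y, z axes, in that order (R = Rz(yaw) Ry(pitch) Rx(roll)).
In Python, from cell import robot gives the robot as it stands.
- The arm moves only by the shell command python3 -m inch 'ROWS' [FORCE]. ROWS is a JSON object of lists of equal length, an entry for each row: "travel": the shift along the tool's x, y, z in mm, a list of three; "turn": the turn about the tool's z in units of 5 degrees (1.0 is 5 degrees); "claw": the closure, from -1 (fully open) to 1 (shut). A call has 1 to 12 rows; each row is the pose to reach, as a shift and turn from the pose commanded when the call began, along the tool's axes at that moment; what a row does not reach only later rows make up. A row lasts 1/10 s, in which the tool goes at most 50 mm and 8.59 degrees, less where a joint would pass 70% of its speed; a pose out of reach is approached as far as the arm can. A call with a gripper value outside its range is refused whole. The fingers move at their own pace and stop on an object; FORCE is the grip in N (left out, the last holds). Time passes only in rows, so rows that repeat a pose let the fingers close. It gives the time, the measured TCP pose, the force, the opening and the grip force at its end, in the units of the state.
- robot.observe(): the state, without advancing time (a new reading comes with each control period).
- robot.read_camera(name): name is "scene" or "side" or "wrist"; returns a dict with "pixels" (480x640x3 uint8, red, green, blue), "fx", "fy", "cx", "cy" (pixels), "k1" (the pictures are not rectified: a ray, as slopes to the right and down, at radius r is drawn at 1 + k1 r^2 times it, then the intrinsics apply), "cam_to_world" (4x4, takes a point from camera to world coordinates). Camera axes: x right, y down, z forward; pixel columns grow to the right and rows downward; lengths in m; the calibration is good to about 2 mm. A picture is of the moment at which its call begins. There is no depth.
- robot.hand_in(): hands the job in; it is judged then, once.
The state is a dict: "time": time; "qpos": joint angles; "qvel": joint speeds; "joint_efforts": joint torques, N m; "tool_pos": TCP position; "tool_rot": TCP orientation; "contact_force": force on the tool from outside, world axes, zero at the start; "torque": the same for the moment, N m; "opening": finger opening in m; "grip_force": force on a finger pad.
Only numpy, scipy, OpenCV 4.12 (cv2) and the standard library are available. Lean on these libraries where they do the work, as an engineer would, in place of code of your own. Each camera call takes 0.05 s, during which the arm holds its last target. There are 200 camera calls.

## Task

Lift the empty beaker off the glass test plate on the balance and stand it upright on the bench. Then pick the plate up off the pan, find its frosted label end by the small corner notch, and show the label to the sample camera: hold the plate level, label face up, with the frosted field centred straight below the lens and 10 to 15 cm under it, and finish still holding it there, touching nothing but the gripper. Do not drop the glass or tip the beaker, and leave the wash bottle, the jar and the beaker of stirrers where they stand.

Things in the scene. Friction and masses are not known exactly. Their poses are not given: they have to be found in the camera images.
- pan (a point): centre of the flat top of the balance's square steel pan, 176 x 176 mm, 78 mm above the bench; the balance is a fixed cream box 286 x 210 mm whose axes are those of this point: housing from 191 mm before (-x, keypad side) to 95 mm behind (+x) the pan's centre and 105 mm to either side, all of it lower than the pan
- plate_center (a point): centre, half-way up, of the loose clear float-glass test plate 150 x 50 x 6 mm (about 110 g) lying flat on the pan, label face up, turned any way round. Its x runs along the 150 mm length towards the frosted end, y across the 50 mm width, z up out of the label face. The last 34 mm at the +x end are ground frosted (the label field); the corner at +x, +y has a square notch of 10 x 10 mm, the only notch on the plate
- plate_label (a point): centre of the frosted label field, on the plate's upper (label) face: 58 mm from the plate's centre towards the frosted end, 17 mm from that end. Axes as the plate's
- beaker_center (a point): centre, half-way up, of an empty glass beaker, outer diameter 50 mm (rim 53 mm), 70 mm tall, wall 2.5 mm, about 55 g, standing loose upright on the plate; z up
- lens (a point): centre of the lens and ring light (48 mm across) of the sample camera, looking straight down from 300 mm above the bench. The camera body above it is 44 mm square up to 372 mm. Axes are those of the fixed stand: its arm runs along +x from the camera at 352 mm height to a post of 18 mm diameter 180 mm away, on a base plate 130 x 130 x 16 mm centred 175 mm away along +x; the side towards -x and the space below the lens are open
- wash_bottle: white wash bottle, 60 mm diameter, 180 mm tall, spout reaching 58 mm along its +y; origin at the centre of its foot. Bystander
- jar: amber sample jar with black cap, 58 mm diameter, 85 mm tall; origin at the centre of its foot. Bystander
- stirrers: beaker 60 mm diameter, 85 mm tall, with wooden stirrers reaching to 145 mm; origin at the centre of its foot. Bystander
There are look-alikes about, which are no part of the job. There is more than one size of the part that bears plate_center; the job needs the middle-sized.

How it is judged:
On the way, in this order (a step that is already met when the one before it is completed fails the run):
1. the beaker stands released and upright on the bench, the plate still on the pan (height (world z) of beaker_center below 0.042 m and angle between beaker_center's own z axis and vertical below 0.1 rad and contact force between beaker and the fingers below 0.05 N and height (world z) of plate_center below 0.095 m), for 0.2 s.
2. the plate is held clear of the pan, label face up (height (world z) of plate_center above 0.1 m and contact force between plate and the fingers above 0.5 N and contact force between plate and balance below 0.05 N and angle between plate_center's own z axis and vertical below 0.8 rad), for 0.2 s.
At the end, for the whole second after the job is handed in: Plate still in the gripper, at rest, label face up and level within 11 degrees, frosted field's centre within 20 mm of the lens axis and 90 to 160 mm below the lens, touching no stand, balance or beaker; the beaker upright (within 0.1 rad) and still on the bench (horizontal distance between plate_label and lens below 0.02 m and z of plate_label in the frame of lens between -0.16 and -0.09 m and angle between plate_center's own z axis and vertical below 0.2 rad and linear speed of each of plate, beaker below 0.03 m/s and contact force between plate and the fingers above 0.5 N and contact force between plate and camera_stand below 0.05 N and contact force between plate and beaker below 0.05 N and contact force between plate and balance below 0.05 N and height (world z) of beaker_center below 0.042 m and angle between beaker_center's own z axis and vertical below 0.1 rad); the arm keeps its last pose, push and grip.
It fails at once if the beaker is tipped over (angle between beaker_center's own z axis and vertical above 0.6 rad).
It fails at once if the beaker or the plate is dropped (falls free of the fingers) ((linear speed of beaker above 0.7 m/s and contact force between beaker and the fingers below 0.02 N) or (linear speed of plate above 0.7 m/s and contact force between plate and the fingers below 0.02 N)).
It fails at once if a bystander is shifted by more than 30 mm or knocked over (distance of any of wash_bottle, jar, stirrers from where it was at the start of the episode above 0.03 m or angle between any of wash_bottle, jar, stirrers's own z axis and vertical above 0.5 rad).
It also fails if it takes over 58 s, if anything falls off the work surface, if the arm or the gripper's body presses on something with over 40 N, if the wrist force passes 120 N, or if a joint passes its speed limit or range.

## Working session

There is one attempt and no reset: what is moved stays moved. The work goes in short steps, Python scripts to look and compute and a shell command to move; the robot and the scene stay as the last step left them, time stands still between calls to the robot, and variables do not carry over. Pictures are saved under pics/ and viewed, at most 10 in all, crops included, and the job is handed in when it is done.

```bash
mkdir -p pics; ls; cat > h.py <<'E'
import numpy as np, cv2
from cell import robot
def shot(n):
    c=robot.read_camera(n); return c
def save(c,f): cv2.imwrite('pics/'+f,cv2.cvtColor(c['pixels'],cv2.COLOR_RGB2BGR))
def ray(c,u,v):
    x,y=(u-c['cx'])/c['fx'],(v-c['cy'])/c['fy']
    p=np.array([x,y])
    for _ in range(20): p=np.array([x,y])/(1+c['k1']*(p@p))
    T=np.array(c['cam_to_world']); return T[:3,3],T[:3,:3]@np.array([p[0],p[1],1])
def onz(c,u,v,z):
    o,d=ray(c,u,v); return o+d*(z-o[2])/d[2]
def proj(c,P):
    T=np.array(c['cam_to_world']); q=T[:3,:3].T@(np.array(P)-T[:3,3]); p=q[:2]/q[2]
    p=p*(1+c['k1']*(p@p)); return p[0]*c['fx']+c['cx'],p[1]*c['fy']+c['cy']
E
python3 - <<'E'
from h import *
import pickle
a={n:shot(n) for n in('scene','side','wrist')}
pickle.dump(a,open('a.pkl','wb'))
for n in a:
    save(a[n],n+'0.png'); T=np.array(a[n]['cam_to_world']); print(n,T.round(3).tolist(),a[n]['fx'],a[n]['k1'])
print(robot.observe())
E
```

```text
pics
scene [[-0.71, 0.358, -0.606, 1.409], [0.704, 0.374, -0.604, 0.821], [0.011, -0.855, -0.518, 0.93], [0.0, 0.0, 0.0, 1.0]] 590.6718854201795 -0.12292171099189247
side [[0.672, -0.569, 0.474, 0.105], [-0.741, -0.504, 0.444, -0.409], [-0.013, -0.649, -0.76, 0.897], [0.0, 0.0, 0.0, 1.0]] 455.17875372966273 -0.10309852836983306
wrist [[0.257, 0.921, 0.293, 0.055], [0.966, -0.245, -0.079, 0.528], [-0.001, 0.304, -0.953, 0.386], [0.0, 0.0, 0.0, 1.0]] 410.528456058055 -0.0882273598719668
{'time': 0.15, 'qpos': array([ 1.16400780e+00,  3.42528940e-01,  1.52478613e+00,  1.30950321e-05,
        1.27539028e+00, -1.45993995e-01]), 'qvel': array([ 6.52661222e-04, -1.59307343e-03, -4.74290498e-03, -6.50980010e-05,
        7.84261812e-04, -1.37409627e-04]), 'joint_efforts': array([ 1.83726210e-03, -4.31464434e+01, -2.44351530e+01,  7.19221705e-02,
        5.37705829e-02, -1.26291216e-04]), 'tool_pos': array([0.13525281, 0.50704603, 0.29172608]), 'tool_rot': array([-3.14049362e+00, -1.74260549e-04,  2.88079420e+00]), 'contact_force': array([ 0.30274922, -0.8388317 , -0.35624187]), 'torque': array([-0.00908181, -0.05364194,  0.0436076 ]), 'grip_force': 0.0, 'opening': 0.09208763973175495}
```

View pics/scene0.png

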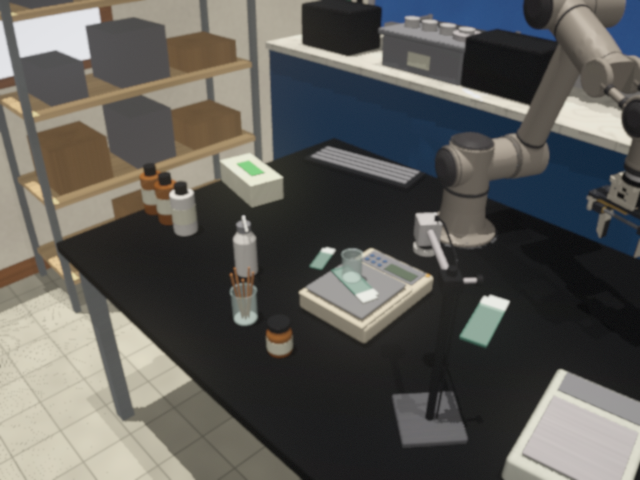

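View pics/side0.png

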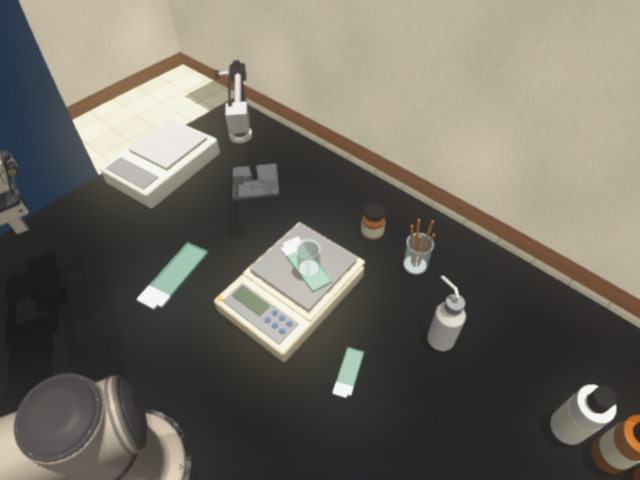

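The scene shows three plates. In side pixels, the large one is on the bench at (172,275), the small one on the bench at (348,372), and the middle-sized one on the balance pan at (306,262) with the beaker at (308,257) on it. The pan one fits the description. The second balance at (160,160) is empty. The lens is at about (240,133). I'll confirm in one enlarged crop.

```bash
python3 - <<'E'
from h import *
import pickle
a=pickle.load(open('a.pkl','rb'))
A=a['side']['pixels'][225:315,240:360]; B=a['scene']['pixels'][240:330,300:420]; 
A=cv2.resize(A,None,fx=5,fy=5,interpolation=cv2.INTER_CUBIC)
B=cv2.resize(B,None,fx=5,fy=5,interpolation=cv2.INTER_CUBIC)
# side crop scale5 left, scene right
im=np.hstack([A,B]); im=cv2.resize(im,(800,300)) # 3.33x each
C=cv2.resize(a['side']['pixels'][55:205,210:290],(160,300),interpolation=cv2.INTER_CUBIC)
D=cv2.resize(a['scene']['pixels'][205:285,400:490],(340,300),interpolation=cv2.INTER_CUBIC)
bot=np.zeros((300,800,3),np.uint8); bot[:,:160]=C; bot[:,170:510]=D
cv2.imwrite('pics/crop1.png',np.vstack([im,bot])[:,:,::-1])
E
```

```text
(no output)
```

View pics/crop1.png

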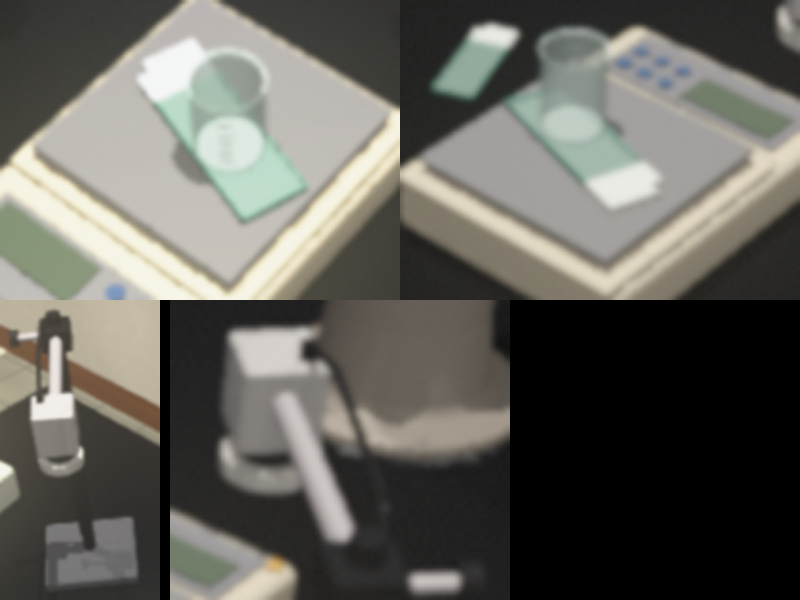

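The crop confirms it: the pan plate has a white frosted end, in the side view at about (288,243) with the notch on its left corner. The beaker's foot is at side (308,268) and scene (352,277), and the lens ring is at side (240,134) and scene (426,250).

```bash
python3 - <<'E'
from h import *
import pickle
from scipy.optimize import least_squares
a=pickle.load(open('a.pkl','rb')); S,C=a['side'],a['scene']
def tri(p,q):
    A=[];b=[]
    for c,x in((S,p),(C,q)):
        o,d=ray(c,*x); d/=np.linalg.norm(d); M=np.eye(3)-np.outer(d,d); A.append(M); b.append(M@o)
    X=np.linalg.lstsq(np.vstack(A),np.hstack(b),rcond=None)[0]; return X.round(4),[np.round(np.array(proj(c,X))-x,1) for c,x in((S,p),(C,q))]
sc=lambda x,y:(240+x*.3,225+y*.3)
cc=lambda x,y:(300+(x-400)*.3,240+y*.3)
print('lens',tri((240,134),(426,250)))
print('bk foot',tri(sc(229,143),cc(572,122)),'rim',tri(sc(229,80),cc(576,48)))
for n,z,p in(('pan',.078,[(187,-4),(397,118),(228,285),(36,150)]),):
    P=np.array([onz(S,*sc(*q),z) for q in p]); print(n,P.round(4).tolist(),P.mean(0)); print(np.linalg.norm(np.diff(P,axis=0),axis=1))
P=np.array([onz(C,*cc(*q),.078) for q in[(423,155),(638,28),(752,157),(606,262)]]);print('pan scene',P.round(4).tolist(),P.mean(0))
# plate by masks
for nm,c,f,roi in(('side',S,sc,(225,315,240,360)),('scene',C,cc,(240,330,300,420))):
    im=c['pixels'].astype(int); r0,r1,c0,c1=roi; sub=im[r0:r1,c0:c1]
    hsv=cv2.cvtColor(c['pixels'],cv2.COLOR_RGB2HSV)[r0:r1,c0:c1]
    w=((sub.min(2)>205)&(hsv[...,1]<20)).astype(np.uint8)
    g=(sub[...,1]-sub[...,0]>12).astype(np.uint8)
    for k,m in(('w',w),('g',g)):
        cn,_=cv2.findContours(m,cv2.RETR_EXTERNAL,cv2.CHAIN_APPROX_NONE)
        for q in sorted(cn,key=cv2.contourArea)[-3:]:
            if cv2.contourArea(q)<40: continue
            ap=cv2.approxPolyDP(q,1.5,True)[:,0]+[c0,r0]
            pts=np.array([onz(c,*x,.084)[:2] for x in (q[:,0]+[c0,r0])])*1000
            r=cv2.minAreaRect(pts.astype(np.float32))
            print(nm,k,cv2.contourArea(q),ap.tolist(),'rect mm',np.round(r[0],1),np.round(r[1],1),round(r[2],1))
            print('   ',[np.round(onz(c,*x,.084)[:2]*1000).tolist() for x in ap])
E
```

```text
lens (array([0.5766, 0.2668, 0.3019]), [array([-0.5, -0.1]), array([-0.5,  0.1])])
bk foot (array([0.5238, 0.0238, 0.0883]), [array([-0.8,  0. ]), array([-0.7, -0. ])]) rim (array([0.5248, 0.0237, 0.1539]), [array([-1.5, -0. ]), array([-1.3,  0. ])])
pan [[0.6071, 0.1421, 0.078], [0.6216, -0.043, 0.078], [0.4492, -0.0472, 0.078], [0.4396, 0.1209, 0.078]] [0.52937688 0.04321513 0.078     ]
[0.18565598 0.17245447 0.16843753]
pan scene [[0.6205, -0.0316, 0.078], [0.3781, -0.0374, 0.078], [0.4493, 0.1373, 0.078], [0.615, 0.1439, 0.078]] [0.51571905 0.05306185 0.078     ]
side w 175.5 [[241, 278], [241, 280], [245, 282], [246, 280], [248, 284], [288, 314], [296, 314], [252, 283]] rect mm [414.1  40.1] [ 10.9 154.2] 3.3
    [[408.0, 117.0], [404.0, 113.0], [407.0, 102.0], [412.0, 105.0], [408.0, 94.0], [412.0, -24.0], [424.0, -37.0], [415.0, 89.0]]
side w 201.0 [[300, 265], [300, 271], [303, 274], [311, 275], [317, 271], [317, 265], [313, 261], [305, 261]] rect mm [526.8  25.2] [38.9 38. ] 42.5
    [[520.0, 45.0], [508.0, 33.0], [507.0, 23.0], [516.0, 8.0], [533.0, 5.0], [545.0, 16.0], [54
[... 587 characters left out ...]
31, 279], [307, 247]] rect mm [527.5  26.8] [120.5  54.7] 73.6
    [[564.0, 78.0], [517.0, 86.0], [488.0, -24.0], [530.0, -36.0], [538.0, -32.0], [568.0, 69.0]]
scene w 136.5 [[376, 292], [371, 289], [357, 295], [364, 301], [375, 297]] rect mm [544.8  99.1] [32.3 46.4] 74.1
    [[523.0, 105.0], [522.0, 89.0], [564.0, 82.0], [569.0, 109.0], [539.0, 116.0]]
scene g 241.0 [[332, 255], [319, 252], [309, 266], [322, 269]] rect mm [524.2 -84.6] [81.1 40.4] 24.0
    [[484.0, -82.0], [498.0, -115.0], [562.0, -86.0], [548.0, -54.0]]
scene g 555.0 [[331, 269], [354, 294], [371, 287], [347, 265]] rect mm [524.5  24.4] [119.5  54.6] 74.9
    [[531.0, -38.0], [566.0, 74.0], [516.0, 83.0], [489.0, -22.0]]
```

```bash
python3 - <<'E'
from h import *
import pickle
a=pickle.load(open('a.pkl','rb')); S,C=a['side'],a['scene']
def s(l,c,u,v,z): print(l,(onz(c,u,v,z)[:2]*1000).round())
for q in[(233,168),(277,165),(279,195),(234,198)]: s('base S',S,*q,.016)
for q in[(392,398),(455,393),(467,440),(402,445)]: s('base C',C,*q,.016)
s('post S',S,256,178,.016); s('post C',C,432,418,.016)
for q in[(190,243),(208,249),(155,307),(138,300)]: s('big S',S,*q,.006)
for q in[(487,295),(510,299),(489,345),(461,337)]: s('big C',C,*q,.006)
for l,q in(('jar',(372,234)),('stir',(416,269)),('wash',(441,344)),('bal2 corner',(152,203)),('bal2',(218,158)),('bal2',(103,168))): s(l,S,*q,0)
for l,q in(('jar',(280,350)),('stir',(245,318)),('wash',(246,270)),): s(l+' C',C,*q,0)
E
```

```text
base S [681. 480.]
base S [776. 391.]
base S [691. 295.]
base S [600. 381.]
base C [703. 313.]
base C [599. 398.]
base C [685. 487.]
base C [782. 405.]
post S [696. 395.]
post C [688. 405.]
big S [422. 350.]
big S [440. 299.]
big S [247. 256.]
big S [230. 302.]
big C [242. 252.]
big C [213. 304.]
big C [407. 362.]
big C [430. 298.]
jar [760.  21.]
stir [ 743. -129.]
wash [ 611. -287.]
bal2 corner [441. 558.]
bal2 [691. 568.]
bal2 [424. 810.]
jar C [762.  28.]
stir C [ 748. -119.]
wash C [ 617. -282.]
```

```bash
cat >> h.py <<'E'
from scipy.spatial.transform import Rotation as Ro
def go(*tg,yaw=None):
    o=robot.observe(); R=Ro.from_euler('xyz',o['tool_rot']).as_matrix(); p=np.array(o['tool_pos'])
    print('t',o['time'],'tcp',p.round(4),'yaw',np.degrees(o['tool_rot'][2]).round(2),'q',np.degrees(o['qpos']).round(1),'open',o['opening'],'F',o['grip_force'])
    for t in tg: print(t,'-> tool mm',(R.T@(np.array(t)-p)*1000).round(1))
E
python3 - <<'E'
from h import *
import pickle
a=pickle.load(open('a.pkl','rb'))
for q in[(345,349),(364,350),(350,394),(333,391)]: print((onz(a['side'],*q,.006)*1000).round())
go((.5245,.024,.30),(.5245,.024,.26),(.5245,.024,.182))
E
```

```text
[ 462. -139.    6.]
[ 487. -171.    6.]
[ 392. -211.    6.]
[ 375. -182.    6.]
t 0.15 tcp [0.1353 0.507  0.2917] yaw 165.06 q [66.7 19.6 87.4  0.  73.1 -8.4] open 0.09208763973175495 F 0.0
(0.5245, 0.024, 0.3) -> tool mm [-500.6 -366.4   -8. ]
(0.5245, 0.024, 0.26) -> tool mm [-500.6 -366.3   32. ]
(0.5245, 0.024, 0.182) -> tool mm [-500.7 -366.2  110. ]
```

```bash
python3 -m inch '{"travel":[[-40,-29,-5],[-80,-58,-8],[-120,-88,-8],[-160,-117,-8],[-200,-146,-8],[-240,-175,-8],[-280,-205,-8],[-320,-234,-8],[-360,-263,-8],[-400,-293,-8],[-440,-322,-8],[-470,-344,-8]],"turn":[0,0,0,0,0,0,0,0,0,0,0,0],"claw":[-1,-1,-1,-1,-1,-1,-1,-1,-1,-1,-1,-1]}' 10
python3 -c "
from h import *
go((.5245,.024,.26),(.5245,.024,.182))"
```

```text
time: 1.35
tool_pos: [0.5021, 0.0511, 0.3]
tool_rot: [-3.141, 0.0, 2.879]
contact_force: [0.2, 1.5, 0.2]
opening: 0.0919
grip_force: 0.0
t 1.35 tcp [0.5021 0.0511 0.3   ] yaw 164.96 q [ -2.9  17.1  89.7  -0.   73.2 -77.8] open 0.09193450398808717 F 0.0
(0.5245, 0.024, 0.26) -> tool mm [-28.7 -20.4  40. ]
(0.5245, 0.024, 0.182) -> tool mm [-28.7 -20.4 118. ]
```

```bash
python3 -m inch '{"travel":[[-15,-11,10],[-30,-22,20],[-30,-22,30],[-30,-22,30],[-30,-22,30]],"turn":[0,0,0,0,0],"claw":[-1,-1,-1,-1,-1]}'
python3 -c "
from h import *
go((.5245,.024,.182))
c=shot('wrist');save(c,'w1.png')
import pickle;pickle.dump(c,open('w1.pkl','wb'))
print('rim',proj(c,(.5245,.024,.154)),'foot',proj(c,(.5245,.024,.084)))
for p in[(510,-30),(530,42),(550.5,114),(546,98)]: print(p,np.round(proj(c,(p[0]/1e3,p[1]/1e3,.084))))
"
```

```text
time: 1.85
tool_pos: [0.5233, 0.0259, 0.2699]
tool_rot: [3.141, -0.001, 2.882]
contact_force: [0.2, -0.4, 0.6]
opening: 0.0916
grip_force: 0.0
t 1.85 tcp [0.5233 0.0259 0.2699] yaw 165.14 q [ -5.6  20.6  89.5   0.   70.  -80.7] open 0.09158980868748083 F 0.0
(0.5245, 0.024, 0.182) -> tool mm [-1.8 -1.5 87.9]
rim (np.float64(320.40647239090765), np.float64(269.3900635578994)) foot (np.float64(320.9660169514103), np.float64(232.59776585970772))
(510, -30) [243. 232.]
(530, 42) [347. 234.]
(550.5, 114) [451. 235.]
(546, 98) [428. 235.]
```

View pics/w1.png

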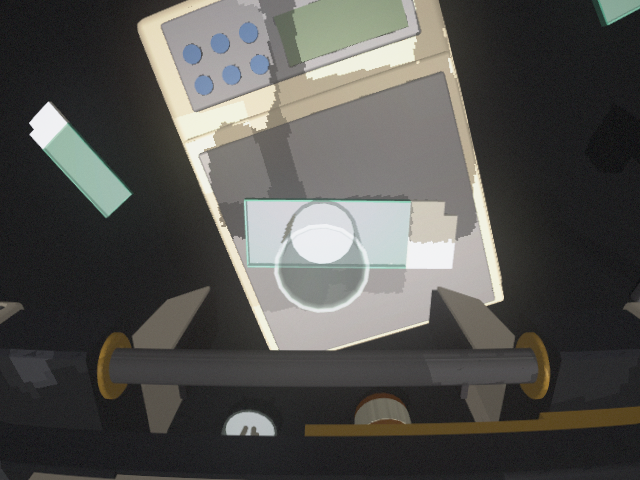

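Wrist view: the beaker rim is centred at (322,268) against a predicted (320,269). The plate corners are (245,199), (247,267) and (454,268), and the notch is at (450,208) on the frosted end. This matches, so I'm descending and gripping.

```bash
python3 -m inch '{"travel":[[-1,-1,25],[-1,-1,50],[-1,-1,70],[-1,-1,86],[-1,-1,86],[-1,-1,86],[-1,-1,86],[-1,-1,86],[-1,-1,86],[-1,-1,86],[-1,-1,86],[-1,-1,86]],"turn":[0,0,0,0,0,0,0,0,0,0,0,0],"claw":[-1,-1,-1,-1,-1,-0.2,0.1,0.3,0.5,0.6,0.6,0.6]}' 8
python3 -m inch '{"travel":[[0,0,0],[0,0,0],[0,0,-3],[0,0,-10],[0,0,-30],[0,0,-60],[0,0,-90],[0,0,-110],[0,0,-110],[0,0,-110]],"turn":[0,0,0,0,0,0,0,0,0,0],"claw":[0.6,0.6,0.6,0.6,0.6,0.6,0.6,0.6,0.6,0.6]}'
python3 -c "
from h import *
go((.40,-.32,.28),(.40,-.32,.11))"
```

```text
time: 3.1
tool_pos: [0.5249, 0.0235, 0.1844]
tool_rot: [3.141, 0.0, 2.881]
contact_force: [-0.0, 0.7, 0.9]
opening: 0.0507
grip_force: 8.0
time: 4.1
tool_pos: [0.5245, 0.0235, 0.294]
tool_rot: [3.142, -0.0, 2.881]
contact_force: [-0.3, 0.0, -0.8]
opening: 0.0505
grip_force: 8.0
t 4.1 tcp [0.5245 0.0235 0.294 ] yaw 165.06 q [ -5.8  19.5  87.1   0.   73.3 -80.9] open 0.05047249722095035 F 8.003612970460381
(0.4, -0.32, 0.28) -> tool mm [  31.7 -364.    14. ]
(0.4, -0.32, 0.11) -> tool mm [  31.7 -364.   184. ]
```

```bash
python3 -m inch '{"travel":[[2,-20,0],[5,-55,0],[9,-95,0],[13,-140,0],[17,-185,0],[21,-230,0],[25,-275,0],[28,-315,0],[31,-345,0],[32,-364,10],[32,-364,30],[32,-364,60]],"turn":[0,0,0,0,0,0,0,0,0,0,0,0],"claw":[0.6,0.6,0.6,0.6,0.6,0.6,0.6,0.6,0.6,0.6,0.6,0.6]}'
python3 -c "
from h import *
go((.40,-.32,.11),(.4,-.32,.101))"
```

```text
time: 5.3
tool_pos: [0.3995, -0.3207, 0.233]
tool_rot: [-3.142, 0.0, 2.879]
contact_force: [0.7, -0.0, -1.4]
opening: 0.0504
grip_force: 8.0
t 5.3 tcp [ 0.3995 -0.3207  0.233 ] yaw 164.96 q [ -47.3   21.5   94.5    0.    64.  -122.3] open 0.05038269930982138 F 8.003687117125082
(0.4, -0.32, 0.11) -> tool mm [ -0.3   0.9 123. ]
(0.4, -0.32, 0.101) -> tool mm [ -0.3   0.9 132. ]
```

```bash
python3 -m inch '{"travel":[[0,0,30],[0,0,60],[0,0,90],[0,0,115],[0,0,125],[0,0,129],[0,0,131],[0,0,132],[0,0,133],[0,0,133],[0,0,133]],"turn":[0,0,0,0,0,0,0,0,0,0,0],"claw":[0.6,0.6,0.6,0.6,0.6,0.6,0.6,0.6,0.6,0.6,0.6]}'
```

```text
time: 6.4
tool_pos: [0.4002, -0.3201, 0.1017]
tool_rot: [-3.141, 0.001, 2.881]
contact_force: [0.3, 0.7, -0.5]
opening: 0.0505
grip_force: 8.0
```

```bash
python3 -m inch '{"travel":[[0,0,1],[0,0,2],[0,0,2],[0,0,2],[0,0,2],[0,0,2],[0,0,2],[0,0,2],[0,0,2],[0,0,2]],"turn":[0,0,0,0,0,0,0,0,0,0],"claw":[0.6,0.6,0.6,0.3,0.1,-0.2,-0.5,-1,-1,-1]}'
python3 -m inch '{"travel":[[0,0,0],[0,0,-20],[0,0,-50],[0,0,-90],[0,0,-130],[0,0,-170],[0,0,-200],[0,0,-200]],"turn":[0,0,0,0,0,0,0,0],"claw":[-1,-1,-1,-1,-1,-1,-1,-1]}'
python3 -c "
from h import *
import pickle
c=shot('side');save(c,'s1.png');pickle.dump(c,open('s1.pkl','wb'))
cv2.imwrite('pics/s1c.png',cv2.resize(c['pixels'][200:480,230:530],None,fx=2,fy=2)[:,:,::-1])
go((.522,.013,.292))"
```

```text
time: 7.4
tool_pos: [0.4, -0.3199, 0.0991]
tool_rot: [3.141, -0.0, 2.881]
contact_force: [0.6, 0.6, 0.7]
opening: 0.0829
grip_force: 0.0
time: 8.2
tool_pos: [0.401, -0.3211, 0.3037]
tool_rot: [-3.137, 0.008, 2.881]
contact_force: [0.7, -0.9, 0.0]
opening: 0.0919
grip_force: 0.0
t 8.25 tcp [ 0.4004 -0.3204  0.3011] yaw 165.06 q [ -47.2   17.8   88.5    0.    73.4 -122.3] open 0.09191878305583585 F 0.0
(0.522, 0.013, 0.292) -> tool mm [-31.5 353.5   8.4]
```

View pics/s1c.png

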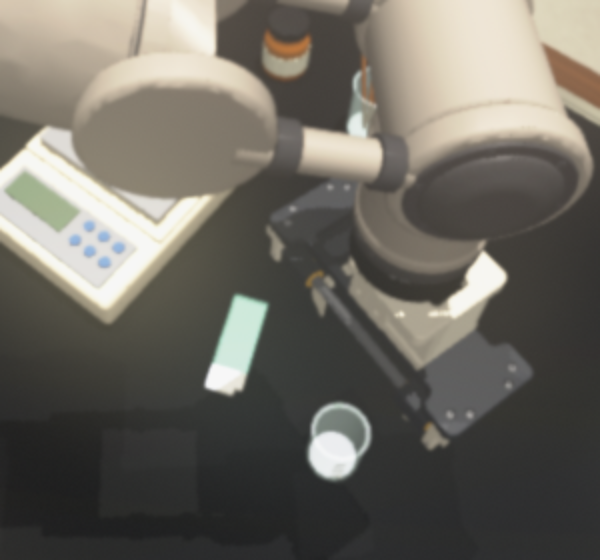

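The beaker stands upright on the bench, crop (338,440). Next I'm going to the plate and turning the wrist camera away from the label end.

```bash
python3 -m inch '{"travel":[[-3,35,0],[-7,75,0],[-10,115,0],[-14,155,0],[-17,195,0],[-21,235,0],[-25,275,0],[-28,315,0],[-31,345,0],[-32,353,0],[-32,353,0],[-32,353,0]],"turn":[-1,-2.5,-4,-5.5,-7,-8.5,-10,-11.5,-13,-14.5,-16,-17],"claw":[-1,-1,-1,-1,-1,-1,-1,-1,-1,-1,-1,-1]}' 30
python3 -m inch '{"travel":[[0,0,20],[0,0,25],[0,0,25],[0,0,25]],"turn":[0,0,0,0],"claw":[-1,-1,-1,-1]}'
python3 -c "
from h import *
import pickle
go((.522,.013,.15))
c=shot('wrist');save(c,'w2.png');pickle.dump(c,open('w2.pkl','wb'))"
```

```text
time: 9.45
tool_pos: [0.5214, 0.0136, 0.2973]
tool_rot: [3.138, -0.001, -1.913]
contact_force: [-0.7, -0.8, 0.3]
opening: 0.0919
grip_force: 0.0
time: 9.85
tool_pos: [0.5219, 0.0128, 0.2741]
tool_rot: [3.141, -0.0, -1.919]
contact_force: [-0.1, -0.6, 0.1]
opening: 0.092
grip_force: 0.0
t 9.85 tcp [0.5219 0.0128 0.2741] yaw -109.96 q [  -7.    20.2   89.4    0.    70.4 -167.1] open 0.09202902886637429 F 0.0
(0.522, 0.013, 0.15) -> tool mm [-2.000e-01 -1.000e-01  1.241e+02]
```

View pics/w2.png

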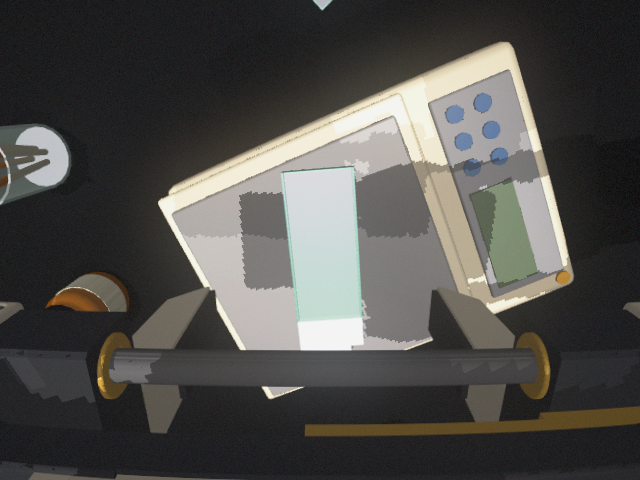

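The plate's clear-end corners are at (282,172) and (354,167), and the frost line runs (299,322) to (361,318). The frosted end is toward the gripper's -x side, as wanted.

```bash
python3 -c "
from h import *
import pickle
c=pickle.load(open('w2.pkl','rb'))
P=np.array([onz(c,*q,.084)[:2]*1000 for q in[(282,172),(354,167),(299,322),(361,318)]]);print(P.round(1))
e,f=(P[0]+P[1])/2,(P[2]+P[3])/2;d=f-e;L=np.linalg.norm(d);u=d/L
print('widths',np.linalg.norm(P[0]-P[1]),np.linalg.norm(P[2]-P[3]),'len116',L,'ang',np.degrees(np.arctan2(u[1],u[0])))
ctr=(e+f)/2+u*17; g=ctr-u*28
a1=np.degrees(np.arctan2(*(P[2]-P[0])[::-1])),np.degrees(np.arctan2(*(P[3]-P[1])[::-1]))
print('ctr',ctr,'grasp',g,'lab',ctr+58*u,a1)
go((g[0]/1e3,g[1]/1e3,.2),(g[0]/1e3,g[1]/1e3,.1465))
"
```

```text
[[534.4 -34.8]
 [486.4 -21.1]
 [565.1  78.3]
 [518.5  91.5]]
widths 49.919845984700785 48.40440883338965 len116 117.08406878027915 ang 74.44981770763667
ctr [530.65141561  44.85966072] grasp [523.14511218  17.88457205] lab [546.20018702 100.73663011] (np.float64(74.82017529785135), np.float64(74.07900060814282))
t 9.9 tcp [0.5221 0.0128 0.2745] yaw -109.96 q [  -7.    20.2   89.4    0.    70.4 -167.1] open 0.09177471597927042 F 0.0
(np.float64(0.5231451121775648), np.float64(0.017884572050574962), 0.2) -> tool mm [-5.2  0.8 74.5]
(np.float64(0.5231451121775648), np.float64(0.017884572050574962), 0.1465) -> tool mm [ -5.1   0.8 128. ]
```

```bash
python3 -m inch '{"travel":[[-5,1,30],[-5,1,65],[-5,1,95],[-5,1,115],[-5,1,123],[-5,1,127],[-5,1,129],[-5,1,129],[-5,1,129]],"turn":[-0.5,-0.88,-0.88,-0.88,-0.88,-0.88,-0.88,-0.88,-0.88],"claw":[-1,-1,-1,-1,-1,-1,-1,-1,-1]}' 
python3 -m inch '{"travel":[[0,0,0],[0,0,0],[0,0,0],[0,0,0],[0,0,0],[0,0,0],[0,0,0],[0,0,0],[0,0,0],[0,0,0]],"turn":[0,0,0,0,0,0,0,0,0,0],"claw":[-0.5,-0.2,0,0.2,0.4,0.6,0.6,0.6,0.6,0.6]}' 30
```

```text
time: 10.8
tool_pos: [0.5232, 0.0179, 0.1462]
tool_rot: [-3.14, 0.0, -1.842]
contact_force: [0.0, -0.4, 0.3]
opening: 0.0916
grip_force: 0.0
time: 11.8
tool_pos: [0.5227, 0.0179, 0.1452]
tool_rot: [-3.142, 0.0, -1.842]
contact_force: [0.8, 0.2, -0.4]
opening: 0.0493
grip_force: 30.0
```

```bash
python3 -m inch '{"travel":[[0,0,-2],[0,0,-5],[0,0,-10],[0,0,-20],[0,0,-35],[0,0,-55],[0,0,-75],[0,0,-88],[0,0,-93],[0,0,-93],[0,0,-93]],"turn":[0,0,0,0,0,0,0,0,0,0,0],"claw":[0.6,0.6,0.6,0.6,0.6,0.6,0.6,0.6,0.6,0.6,0.6]}' 
python3 -c "
from h import *
go((.498,.182,.2385),(.518,.2025,.2385))
c=shot('side');save(c,'s2.png')
cv2.imwrite('pics/s2c.png',cv2.resize(c['pixels'][40:340,140:440],None,fx=2,fy=2)[:,:,::-1])"
```

```text
time: 12.9
tool_pos: [0.5224, 0.0179, 0.2378]
tool_rot: [3.141, -0.0, -1.842]
contact_force: [0.3, -0.4, -0.9]
opening: 0.0491
grip_force: 30.0
t 12.9 tcp [0.5224 0.0179 0.2378] yaw -105.54 q [  -6.4   22.3   92.4    0.    65.3 -170.9] open 0.049091614424509315 F 29.99396502971649
(0.498, 0.182, 0.2385) -> tool mm [-151.5   67.4   -0.7]
(0.518, 0.2025, 0.2385) -> tool mm [-176.6   53.7   -0.7]
```

View pics/s2c.png

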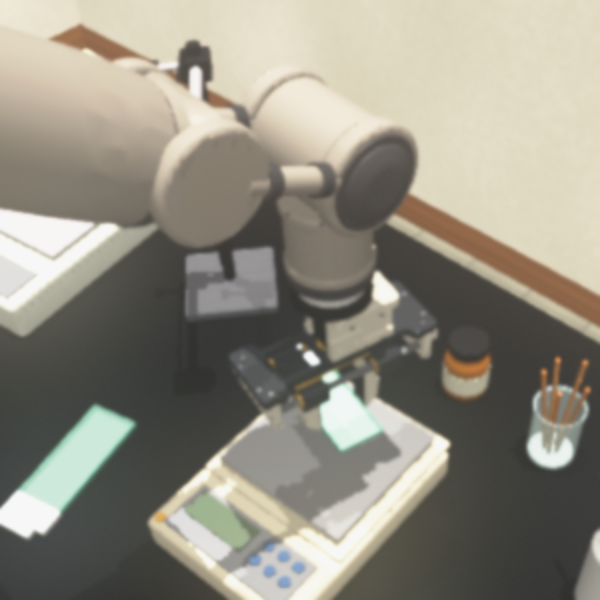

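The plate is held level (crop (345,415)) and clear of the pan. I'm moving to a waypoint 30 mm short of the lens.

```bash
python3 -m inch '{"travel":[[-10,5,2],[-30,13,5],[-55,24,8],[-80,35,11],[-105,47,11],[-125,56,11],[-140,63,11],[-150,67,11],[-150,67,11],[-150,67,11]],"turn":[0.3,0.9,1.6,2.3,3.1,3.8,4.6,5.1,5.4,5.4],"claw":[0.6,0.6,0.6,0.6,0.6,0.6,0.6,0.6,0.6,0.6]}'
python3 -c "
from h import *
go((.518,.2025,.2265))
S=shot('side');C=shot('scene')
import pickle;pickle.dump((S,C),open('p3.pkl','wb'))
A=cv2.resize(S['pixels'][50:250,150:350],(400,400),interpolation=cv2.INTER_CUBIC);B=cv2.resize(C['pixels'][150:350,320:520],(400,400),interpolation=cv2.INTER_CUBIC)
cv2.imwrite('pics/c3.png',np.hstack([A,B])[:,:,::-1])"
```

```text
time: 13.95
tool_pos: [0.4981, 0.1802, 0.2266]
tool_rot: [3.141, -0.001, -2.313]
contact_force: [0.0, -0.6, -1.6]
opening: 0.0495
grip_force: 30.0
t 13.95 tcp [0.4981 0.1802 0.2266] yaw -132.51 q [  11.6   23.7   92.2   -0.    64.2 -125.9] open 0.049509486356649306 F 29.99433785676956
(0.518, 0.2025, 0.2265) -> tool mm [-29.9   0.5   0.1]
```

View pics/c3.png

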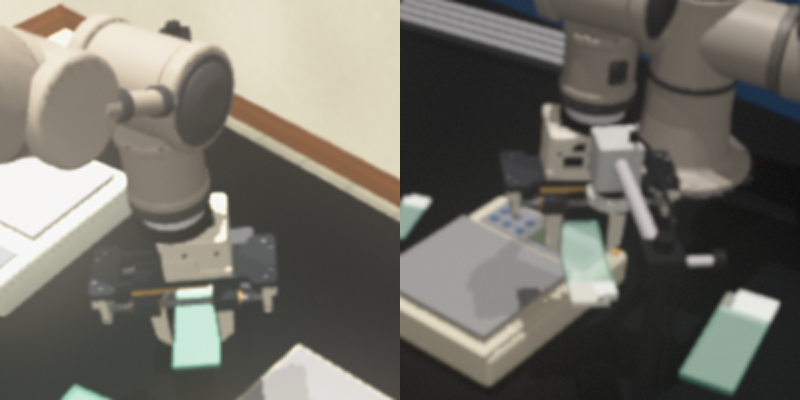

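The scene crop shows the plate level with its white end at px (415,296), and the lens ring free at (425,250). I'm advancing the last 30 mm.

```bash
python3 -m inch '{"travel":[[-4,0,0],[-9,0,0],[-14,0,0],[-19,0,0],[-24,0,0],[-28,0,0],[-30,0,0],[-30,0,0],[-30,0,0],[-30,0,0],[-30,0,0]],"turn":[0,0,0,0,0,0,0,0,0,0,0],"claw":[0.6,0.6,0.6,0.6,0.6,0.6,0.6,0.6,0.6,0.6,0.6]}'
python3 -c "
from h import *
go()
C=shot('scene');S=shot('side')
p=C['pixels'].astype(int);r=cv2.cvtColor(C['pixels'],cv2.COLOR_RGB2HSV)
m=((p.min(2)>185)&(r[...,1]<30)).astype(np.uint8)
n,_,st,ce=cv2.connectedComponentsWithStats(m)
for i in range(1,n):
    if st[i,4]>40 and 380<ce[i][0]<470 and 200<ce[i][1]<330: print(st[i],ce[i],onz(C,*ce[i],.165).round(4),'as lens',onz(C,*ce[i],.3).round(4))
print('lens pred',proj(C,(.5766,.2668,.30)),'label pred',proj(C,(.576,.266,.165)))
cv2.imwrite('pics/c4.png',np.hstack([cv2.resize(C['pixels'][200:320,380:480],(500,600),interpolation=cv2.INTER_CUBIC),cv2.resize(S['pixels'][380:480,350:450],(300,300)).repeat(2,0)])[:,:,::-1])"
```

```text
time: 15.15
tool_pos: [0.5186, 0.2024, 0.2273]
tool_rot: [3.142, 0.0, -2.313]
contact_force: [1.0, 0.1, -0.5]
opening: 0.0494
grip_force: 30.0
t 15.15 tcp [0.5186 0.2024 0.2273] yaw -132.55 q [  13.4   26.2   87.8    0.    66.  -124. ] open 0.04936994068248848 F 29.994032084941864
[417 214  19  11 159] [425.93710692 218.55345912] [0.2699 0.053  0.165 ] as lens [0.4712 0.1886 0.3   ]
[398 220  11   6  43] [402.04651163 223.23255814] [0.3351 0.0248 0.165 ] as lens [0.5248 0.1654 0.3   ]
[430 231  17  36 115] [437.80869565 248.53913043] [0.3675 0.1626 0.165 ] as lens [0.5515 0.2789 0.3   ]
[405 279  18  31 310] [412.90967742 294.6       ] [0.5574 0.2354 0.165 ] as lens [0.7079 0.3388 0.3   ]
lens pred (np.float64(425.3684605028526), np.float64(250.9083933228554)) label pred (np.float64(418.8739329335383), np.float64(304.6150099350616))
```

View pics/c4.png

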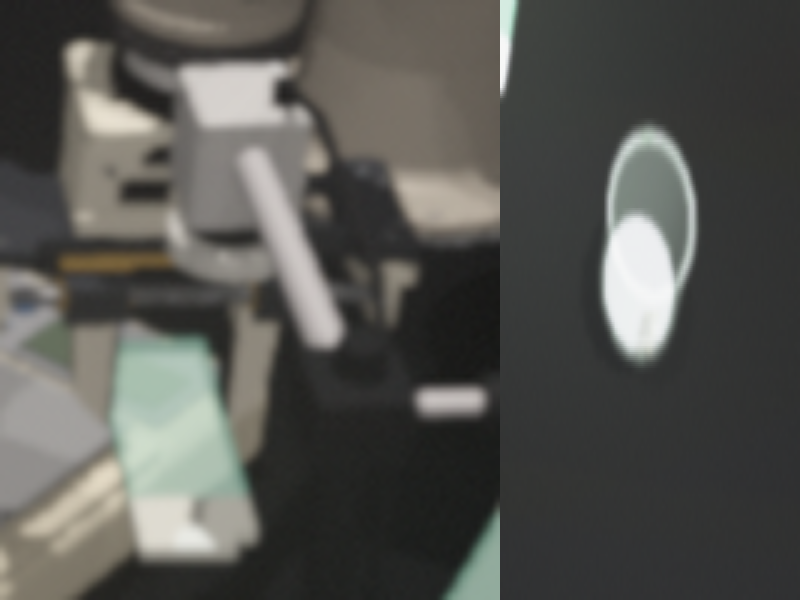

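The frosted field is centred at scene (419,305), against (419,305) predicted for directly below the lens. The lens ring is clear and the beaker is upright. The label is about 135 mm under the lens, so I'm handing in.

```bash
python3 -c "
from cell import robot
print(robot.hand_in())"
```

```text
the job is handed in; nothing more can be done
None
```

I handed the job in with the beaker upright on the bench and the plate held level, label face up, its frosted field by my measurements within a few millimetres of the lens axis and about 135 mm below it; no verdict was returned.

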